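Pack the dark stones by size and shut the specimen case

TASK

Pack the three loose dark grey stones that lie to the left and right of the open specimen case (not those among the sherds behind it) into the case, each lying in the foam recess of its own size: the largest in the blue insert, the middle one in the green, the smallest in the orange. Leave the two yellow lumps beside them where they lie, and when all three stones are in, close the lid fully.

Things in the scene. Friction and masses are not known exactly. Their poses are not given: they have to be found in the camera images.
- stone_large_centre (a point): The largest dark grey stone, flattish and irregular, 66 x 90 x 36 mm along its x, y, z, 0.2 kg. Its origin is the stone's centre, half-way up; z is up. Grasp it across x, the narrow way.
- stone_medium_centre (a point): The middle dark grey stone, a block 54 x 50 x 45 mm along its x, y, z, 0.2 kg. Its origin is the stone's centre, half-way up; z is up. 
- stone_small_centre (a point): The smallest dark grey stone, 37 x 48 x 27 mm along its x, y, z, 0.1 kg. Its origin is the stone's centre, half-way up; z is up. Grasp it across x, the narrow way.
- recess_large (a point): Blue foam insert with a 108 (x) x 84 (y) mm recess, 8 mm deep, in the middle of its top. Foam 122 x 97 mm, its top 16 mm above the worktop, fixed in the case. Origin: centre of the recess floor, 8 mm above the worktop; x runs across the case from the lip side to the hinge, y along the case, z up. Case rim: 18 mm above the worktop. For the largest stone, its long side along x.
- recess_medium (a point): Green foam insert with a 74 (x) x 70 (y) mm recess, 8 mm deep, in the middle of its top. Foam 122 x 97 mm, its top 16 mm above the worktop, fixed in the case. Origin: centre of the recess floor, 8 mm above the worktop; x runs across the case from the lip side to the hinge, y along the case, z up. For the middle stone.
- recess_small (a point): Orange foam insert with a 66 (x) x 56 (y) mm recess, 8 mm deep, in the middle of its top. Foam 122 x 97 mm, its top 16 mm above the worktop, fixed in the case. Origin: centre of the recess floor, 8 mm above the worktop; x runs across the case from the lip side to the hinge, y along the case, z up. For the smallest stone, its long side along x. The inserts stand in any order along the case, 98 mm apart.
- case_lid (a joint): Grey lid, rad: 0 shut, 1.9 fully open (leaning back past upright, near where it starts). Shell 130 mm across x 300 long x 44 deep, 0.2 kg; shut, its top is 62 mm above the worktop, 41 mm free above the rim. Its hinge line is 65 mm from the inserts' centres on their +x side, 18 mm above the worktop. Damped hinge, no catch: pushed past about 1.0 rad it sinks shut by itself in 1 to 2 s.
- lid_lip (a point): Black lip, 40 mm long, 6 mm thick, standing out 15 mm from the middle of the lid's front edge; origin at its middle, 137 mm from the hinge line. Open, it is at the top of the lid, about 0.14 m up; shut, it is 26 mm above the worktop on the robot's side. Axes are the lid's: x from front edge to hinge, y along the hinge, z out of the lid's outer face, which lies 36 mm from here along z.
- ochre_lump_centre (a point): Smaller loose yellow ochre lump, 48 x 60 x 32 mm, not to be moved. Origin at its centre.
- ochre_block_centre (a point): Larger loose yellow ochre lump, 60 x 69 x 54 mm, not to be moved. Origin at its centre.
Not all that is in view belongs to the job. What is shaped like the part that bears stone_large_centre but white is not meant. What is shaped like the part that bears stone_small_centre but red is not meant.

How it is judged:
By the outcome, as a careful person would: the job done as asked, in the order asked, and still so for the second after the job is handed in, with the robot touching nothing.
It also fails if it takes over 109 s, if anything falls off the work surface, if the arm or the gripper's body presses on something with over 40 N, if the wrist force passes 120 N, or if a joint passes its speed limit or range.

ROBOT

A 7-joint arm with a two-finger parallel gripper is mounted at the origin on the work surface; the furniture and walls round the work are solid. World frame = base frame: x ahead of the robot, y to its left, z up, the work surface at z = 0. Lengths are in m, angles in rad, forces in N, time in s.
With the tool pointing down it reaches from about 0.35 to 0.9 m from the base axis. Payload 19.9 kg.
Tool frame: the origin (TCP) lies on the mounting face of the last link; the fingertips stand 199 mm ahead of it and the grasp point (between the pads) lies 180 mm ahead of it; z points along the fingers, y is the direction in which the jaws open and shut (so a half turn about z gives the same grasp; the last joint's range is limited). The gripper opens to 94 mm and grips with 3 to 60 N. Pads are 16 mm wide; open, the fingers measure 119 mm over their backs; the gripper's body (75 mm by 177 mm) begins 78 mm behind the grasp point.
Start: joints at [1.298, 0.417, -0.01, 1.614, 0.005, 1.111, -0.053], TCP at [0.144, -0.608, 0.405] pointing down, gripper open.
Joint ranges: [-2.81, 2.81], [-0.39, 2.02], [-1.27, 1.25], [0.06, 2.57], [-1.19, 4.33], [0.19, 2], [-2.82, 2.82]. Speed limits (rad/s): [1.89, 1.89, 2.39, 2.39, 3.01, 3.01, 3.01].

INTERFACE

Orientations are given as a rotation vector (axis times angle).
In Python, from station import env, capture, camera_params, workorder gives the robot as it stands.
- The arm moves only by the shell command python3 -m creep 'ROWS' [OPENING] [FORCE]. ROWS is JSON, a list of rows, each a list of 2 entries, a list of its own where there are three numbers: the shift along the tool's x, y, z in mm, then the turn, a rotation vector about the tool's x, y, z in degrees. A call has 1 to 10 rows; each row is the pose to reach, as a shift and turn from the pose commanded when the call began, along the tool's axes at that moment; what a row does not reach only later rows make up. A row lasts 1/10 s, in which the tool goes at most 50 mm and 8.59 degrees, less where a joint would pass 70% of its speed; a pose out of reach is approached as far as the arm can. A call with a gripper value outside its range is refused whole. OPENING is the closure, from 0 (fully open) to 1 (shut), set as the call begins (- or left out, the last holds). The fingers move at their own pace and stop on an object; FORCE is the grip in N (left out, the last holds). Time passes only in rows, so rows that repeat a pose let the fingers close. It gives the time, the measured TCP pose, the force and the opening at its end, in the units of the state.
- env.state(): the state, without advancing time (a new reading comes with each control period).
- capture(name): name is "side" or "top"; returns the picture (400x640x3 uint8, red, green, blue); there is no depth.
- camera_params(name): a dict with "vfov" (degrees; the focal length in pixels is half the picture's height over the tangent of half this angle, whatever the lens; pixels are square), "cx", "cy" (the principal point, pixels), "distortion" ([k1, k2, p1, p2, k3] as OpenCV has them; the pictures are not rectified), "camera_from_world" (4x4, takes a point from world to camera coordinates). Camera axes: x right, y down, z forward; pixel columns grow to the right and rows downward; lengths in m; the calibration is good to about 2 mm. A picture is of the moment at which its call begins. camera_params takes no time and is no camera call.
- workorder.close_job(): hands the job in, once; it reports no verdict.
The state is a dict: "t": time; "qpos": joint angles; "qd": joint speeds; "joint_efforts": joint torques, N m; "position": TCP position; "tool_rot": TCP orientation; "contact_force": force on the tool from outside, world axes, zero at the start; "moment": the same for the moment, N m; "gripper_width": finger opening in m.
Only numpy, scipy, OpenCV 4.12 (cv2) and the standard library are available. Lean on these libraries where they do the work, as an engineer would, in place of code of your own. Each camera call takes 0.05 s, during which the arm holds its last target.

## Working session

There is one attempt and no reset: what is moved stays moved. The work goes in short steps, Python scripts to look and compute and a shell command to move; the robot and the scene stay as the last step left them, time stands still between calls to the robot, and variables do not carry over. Pictures are saved under pics/ and viewed, and the job is handed in when it is done.

```bash
ls; mkdir -p pics
python3 - <<'E'
from station import env, capture, camera_params, workorder
import cv2
print(env.state())
for n in("side","top"):
    cv2.imwrite(f"pics/{n}0.png",capture(n)[:,:,::-1]); print(n,camera_params(n))
E
```

```text
pics
{'t': 0.0, 'qpos': array([ 1.29753325,  0.41798445, -0.01029355,  1.61418045,  0.0046994 ,
        1.11071817, -0.0529888 ]), 'qd': array([-0.0004888 ,  0.00068215, -0.00288775,  0.000172  ,  0.00030237,
        0.00067469, -0.0001457 ]), 'joint_efforts': array([-1.05650336e-04, -8.51242733e+01,  6.38586357e-01, -4.25973773e+01,
       -4.89052094e-02,  1.87022332e-02,  7.86960982e-05]), 'position': array([ 0.14352681, -0.60815398,  0.404016  ]), 'tool_rot': array([-3.11928575e+00, -3.63111061e-01,  3.80362128e-04]), 'contact_force': array([ 0.12255371, -0.05649945,  0.74829743]), 'moment': array([ 0.03067516, -0.01119683,  0.01003604]), 'gripper_width': 0.09408154269688321}
side {'vfov': 53.28594908720992, 'cx': 315.1422932926366, 'cy': 191.00266709968213, 'distortion': array([-0.05225835,  0.        ,  0.        ,  0.        ,  0.        ]), 'camera_from_world': array([[-0.90928175, -0.41550349, -0.02373929,  0.43975641],
       [-0.2343841 ,  0.55838866, -0.79578024,  0.13214602],
       [ 0.34390522, -0.71802434, -0.60512003,  1.05761707],
       [ 0.        ,  0.        ,  0.        ,  1.        ]])}
top {'vfov': 55.532255417235646, 'cx': 322.07085418682874, 'cy': 202.41495275261056, 'distortion': array([-0.06811313,  0.        ,  0.        ,  0.        ,  0.        ]), 'camera_from_world': array([[ 1.79420128e-02, -9.99837148e-01,  1.93965446e-03,
         4.54950173e-02],
       [-9.96195731e-01, -1.80420616e-02, -8.52557900e-02,
         4.87022847e-01],
       [ 8.52769013e-02, -4.02615010e-04, -9.96357209e-01,
         1.11717849e+00],
       [ 0.00000000e+00,  0.00000000e+00,  0.00000000e+00,
         1.00000000e+00]])}
```

View pics/side0.png

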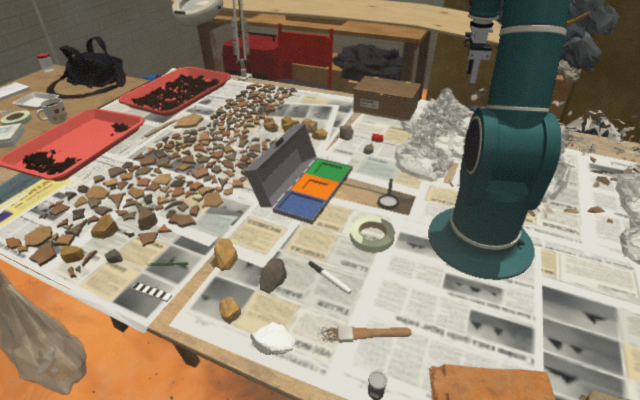

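View pics/top0.png

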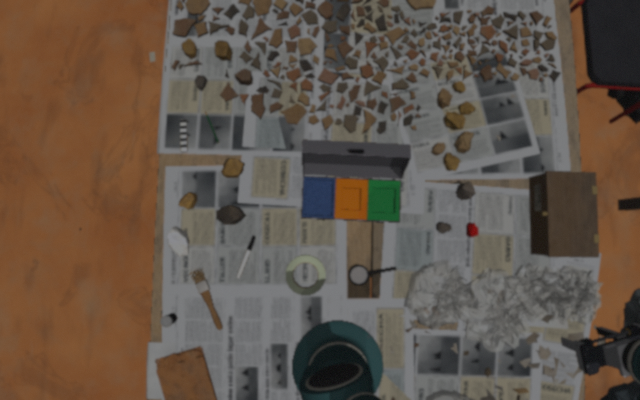

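Side view: the case is open at about (305,185) with blue (303,207), orange (315,188) and green (328,170). Candidates in the top view:
- Large grey: (231,213)
- Medium grey: (465,190)
- Small grey: (443,227)
- Decoys: white (178,240), red (471,229), and the greys among the sherds at (201,82) and (244,76)
- Ochres to leave: (232,166) and (188,200)

Next I check close crops.

```bash
cat > h.py <<'E'
import numpy as np, cv2
from station import env, capture, camera_params, workorder
def K(n):
    p=camera_params(n); f=200/np.tan(np.radians(p["vfov"]/2))
    return np.array([[f,0,p["cx"]],[0,f,p["cy"]],[0,0,1]]),p["distortion"],p["camera_from_world"]
def w(n,uv,z):
    k,d,T=K(n); r=cv2.undistortPoints(np.array(uv,float).reshape(-1,1,2),k,d).reshape(-1,2)
    R=T[:3,:3];c=-R.T@T[:3,3]
    D=np.c_[r,np.ones(len(r))]@R
    return c+D*((z-c[2])/D[:,2])[:,None]
def px(n,P):
    k,d,T=K(n); return cv2.projectPoints(np.array(P,float).reshape(-1,1,3),cv2.Rodrigues(T[:3,:3])[0],T[:3,3],k,d)[0].reshape(-1,2)
def crop(img,u,v,hw,hh,s):
    return cv2.resize(img[v-hh:v+hh,u-hw:u+hw],None,fx=s,fy=s,interpolation=cv2.INTER_CUBIC)
E
python3 - <<'E'
from h import *
t=cv2.imread("pics/top0.png")
t=cv2.convertScaleAbs(t,alpha=1.6)
a=crop(t,215,205,50,50,4);b=crop(t,455,210,50,50,4)
c=crop(t,355,185,70,50,5)
cv2.imwrite("pics/c1.png",np.hstack([a,b])); cv2.imwrite("pics/c2.png",c)
E
```

```text
(no output)
```

View pics/c1.png

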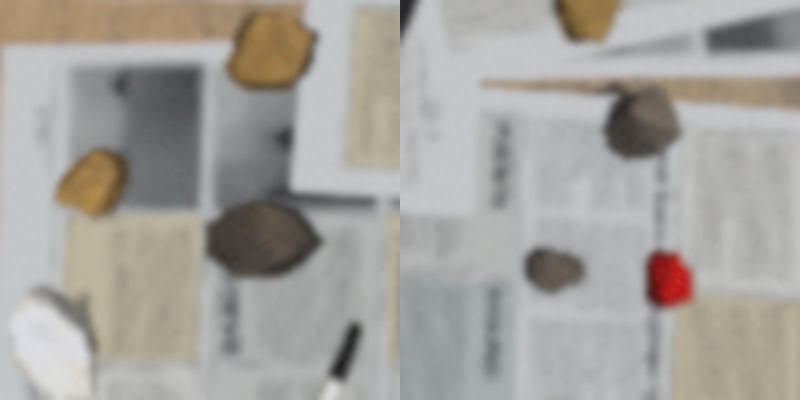

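View pics/c2.png

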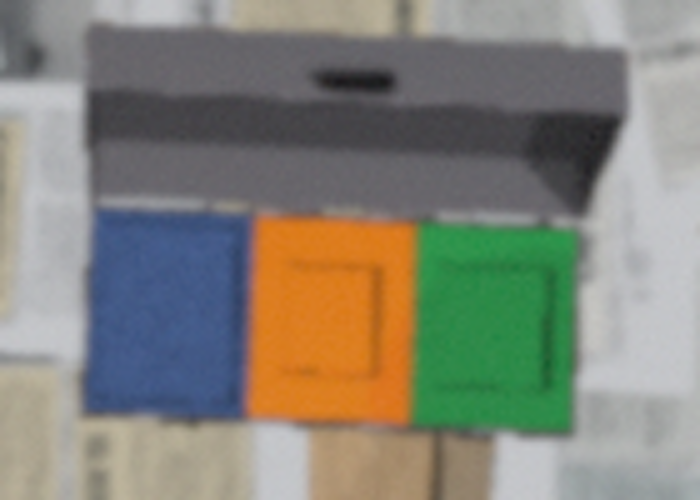

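The three greys match the described sizes, and white, red and yellow are clearly distinct. Now I measure the poses.

```bash
cat > seg.py <<'E'
from h import *
def seg(n,img,box,z):
    m=np.zeros(img.shape[:2],np.uint8);b=np.zeros((1,65));f=np.zeros((1,65))
    S=4; u0,v0=box[0]-12,box[1]-12
    c=img[v0:v0+box[3]+24,u0:u0+box[2]+24]; c=cv2.resize(c,None,fx=S,fy=S,interpolation=cv2.INTER_CUBIC)
    m=np.zeros(c.shape[:2],np.uint8)
    cv2.grabCut(c,m,(12*S,12*S,box[2]*S,box[3]*S),b,f,6,cv2.GC_INIT_WITH_RECT)
    mm=((m==1)|(m==3)).astype(np.uint8)
    cs,_=cv2.findContours(mm,0,2);k=max(cs,key=cv2.contourArea)
    cv2.drawContours(c,[k],-1,(0,255,0),1)
    p=(k.reshape(-1,2)+0.5)/S-0.5+[u0,v0]
    W=w(n,p,z)[:,:2].astype(np.float32)
    ctr,sz,ang=cv2.minAreaRect(W*1000)
    return c,W,ctr,sz,ang
E
python3 - <<'E'
from seg import *
t=cv2.imread("pics/top0.png"); s=cv2.imread("pics/side0.png")
out=[]
for nm,box,z in [("L",(213,201,36,26),.018),("M",(453,178,26,24),.0225),("S",(434,219,20,17),.0135)]:
    c,W,ctr,sz,ang=seg("top",t,box,z); print(nm,np.round(ctr),np.round(sz),round(ang,1)); out.append(cv2.resize(c,(250,200)))
    P=np.r_[np.array(ctr)/1000,z]; print("side px",px("side",P))
print("bbox",)
cv2.imwrite("pics/seg.png",np.hstack(out))
c=crop(s,307,190,70,60,5);cv2.imwrite("pics/s1.png",c)
a=crop(s,272,275,40,40,5);b=crop(s,360,140,40,40,5);cv2.imwrite("pics/s2.png",np.hstack([a,b]))
# case corners, blue outer / foam top z=.016
o=np.array([285,135]); pts=np.array([[97,208],[85,413],[578,230],[573,430]])/5+o
print(np.round(w("top",pts,.016)*1000))
pts=np.array([[245,212],[246,415],[414,222],[412,424]])/5+o
print(np.round(w("top",pts,.016)*1000))
E
```

```text
L [444. 333.] [68. 82.] 36.1
side px [[272.4948012  273.77290104]]
M [ 533. -375.] [58. 61.] 1.2
side px [[344.60057841 132.43934312]]
S [ 418. -313.] [36. 49.] 0.8
side px [[368.17560121 148.51310205]]
bbox
[[ 564.  109.   16.]
 [ 440.  114.   16.]
 [ 556. -183.   16.]
 [ 435. -180.   16.]]
[[563.  20.  16.]
 [440.  17.  16.]
 [559. -83.  16.]
 [437. -83.  16.]]
```

View pics/seg.png

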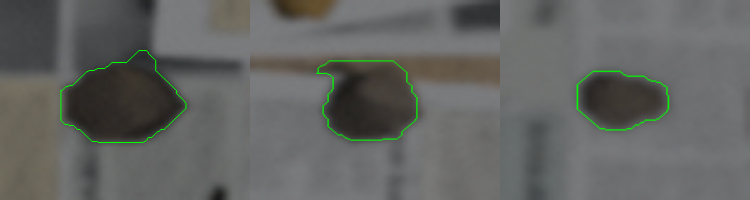

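View pics/s1.png

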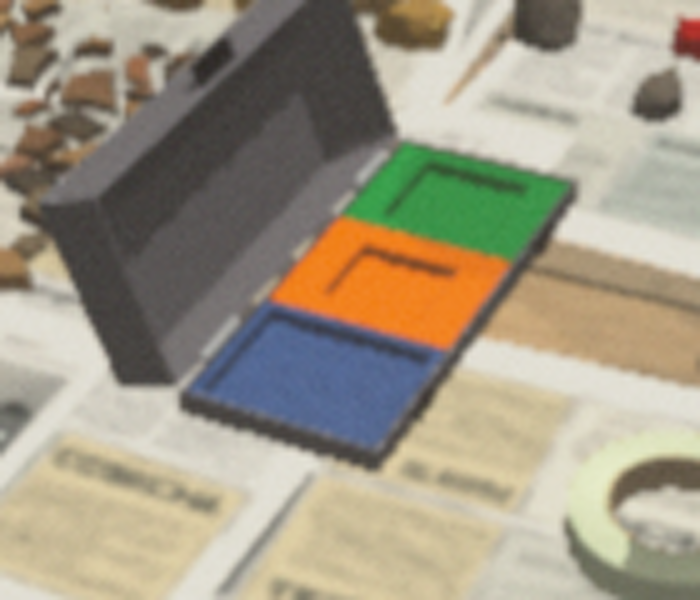

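View pics/s2.png

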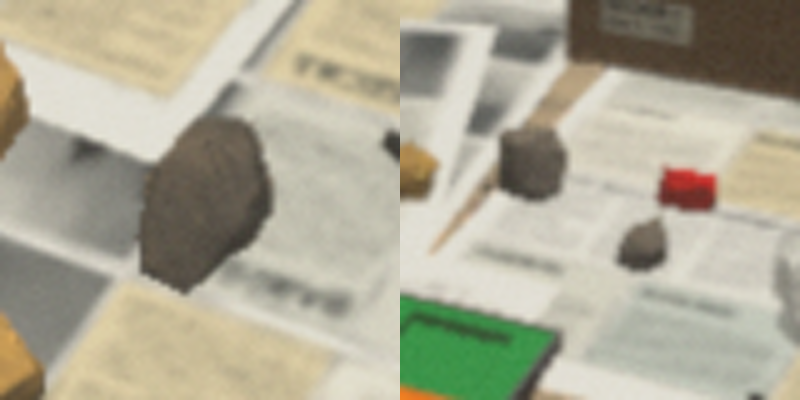

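```bash
cat > fit.py <<'E'
from h import *
def mask(n,img,c,r,thr):
    S=4; u0,v0=c[0]-r,c[1]-r
    q=cv2.resize(img[v0:v0+2*r,u0:u0+2*r],None,fx=S,fy=S,interpolation=cv2.INTER_CUBIC)
    q=q.astype(np.uint8); V=q.max(2)
    m=(V<thr).astype(np.uint8)
    m=cv2.morphologyEx(m,cv2.MORPH_OPEN,np.ones((13,13),np.uint8))
    N,lab,st,ce=cv2.connectedComponentsWithStats(m)
    i=lab[2*r*S//2,2*r*S//2]
    k=max(cv2.findContours((lab==i).astype(np.uint8),0,2)[0],key=cv2.contourArea)
    d=q.copy(); cv2.drawContours(d,[k],-1,(0,255,0),1)
    return (k.reshape(-1,2)+.5)/S-.5+[u0,v0], d
def ext(W,a):
    a=np.radians(a); X=W@[np.cos(a),np.sin(a)];Y=W@[-np.sin(a),np.cos(a)]
    mx,my=(X.max()+X.min())/2,(Y.max()+Y.min())/2
    return np.ptp(X)*1e3,np.ptp(Y)*1e3,np.array([mx*np.cos(a)-my*np.sin(a),mx*np.sin(a)+my*np.cos(a)])*1e3
E
python3 - <<'E'
from fit import *
t=cv2.imread("pics/top0.png"); s=cv2.imread("pics/side0.png")
I={"top":t,"side":s}
out=[]
for nm,z,cs in [("L",.018,{"top":(230,214),"side":(273,276)}),("M",.0225,{"top":(465,190),"side":(346,132)}),("S",.0135,{"top":(443,227),"side":(368,149)})]:
  for n in cs:
    p,d=mask(n,I[n],cs[n],22,{"top":95 if nm=="S" else 88,"side":120}[n]); out.append(d)
    W=w(n,p,z)[:,:2]
    print(nm,n,[(a,*np.round(ext(W,a)[:2]).astype(int),*np.round(ext(W,a)[2]).astype(int)) for a in range(-45,46,15)])
cv2.imwrite("pics/m.png",np.vstack([np.hstack(out[:3]),np.hstack(out[3:])]))
E
```

```text
L top [(-45, np.int64(109), np.int64(102), np.int64(465), np.int64(330)), (-30, np.int64(109), np.int64(101), np.int64(462), np.int64(330)), (-15, np.int64(109), np.int64(104), np.int64(461), np.int64(322)), (0, np.int64(100), np.int64(107), np.int64(464), np.int64(320)), (15, np.int64(103), np.int64(114), np.int64(467), np.int64(323)), (30, np.int64(102), np.int64(115), np.int64(467), np.int64(326)), (45, np.int64(102), np.int64(109), np.int64(465), np.int64(330))]
L side [(-45, np.int64(101), np.int64(74), np.int64(446), np.int64(336)), (-30, np.int64(88), np.int64(88), np.int64(446), np.int64(336)), (-15, np.int64(77), np.int64(98), np.int64(446), np.int64(336)), (0, np.int64(75), np.int64(104), np.int64(447), np.int64(336)), (15, np.int64(72), np.int64(108), np.int64(446), np.int64(336)), (30, np.int64(66), np.int64(107), np.int64(444), np.int64(335)), (45, np.int64(74), np.int64(101), np.int64(446), np.int64(336))]
M top [(-45, np.int64(64), np.int64(68), np.int64(534), np.int64(-374)), (-30, np.int64(64), np.int64(66), np.int64(533), np.int64(-375)), (-15, np.int64(62), np.int6
[... 992 characters left out ...]
t64(49), np.int64(419), np.int64(-313)), (15, np.int64(39), np.int64(49), np.int64(420), np.int64(-313)), (30, np.int64(42), np.int64(47), np.int64(420), np.int64(-312)), (45, np.int64(46), np.int64(43), np.int64(419), np.int64(-312))]
S side [(-45, np.int64(45), np.int64(43), np.int64(416), np.int64(-304)), (-30, np.int64(42), np.int64(48), np.int64(416), np.int64(-305)), (-15, np.int64(38), np.int64(51), np.int64(416), np.int64(-305)), (0, np.int64(33), np.int64(51), np.int64(416), np.int64(-304)), (15, np.int64(29), np.int64(48), np.int64(416), np.int64(-304)), (30, np.int64(36), np.int64(46), np.int64(416), np.int64(-304)), (45, np.int64(43), np.int64(45), np.int64(416), np.int64(-304))]
```

View pics/m.png

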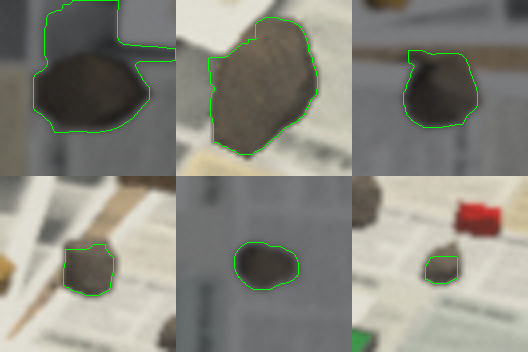

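Run:
```python
from fit import *
L=np.array([(207,235),(209,217),(220,208),(258,199),(285,202),(322,240),(305,257),(285,272),(245,277),(214,265)])/4+[165,155]-.375
M=np.array([(206,120),(222,90),(245,86),(275,100),(279,130),(268,152),(240,157),(215,150)])/4+[405,160]-.375
# offset .375: cubic resize pixel centre shift
for nm,p,z in (("L",L,.018),("M",M,.0225)):
    W=w("top",p,z)[:,:2]
    for a in range(-45,46,10): e=ext(W,a);print(nm,a,np.round(e[0]),np.round(e[1]),np.round(e[2]))
Ls=np.array([(205,120),(240,117),(258,135),(271,180),(268,205),(235,245),(185,291),(142,272),(142,225),(155,180),(175,145)])/5+[232,235]-.4
W=w("side",Ls,.018)[:,:2]
for a in range(-45,46,10): e=ext(W,a);print("Ls",a,np.round(e[0]),np.round(e[1]),np.round(e[2]))
```

```text
L -45 72.0 73.0 [445. 335.]
L -35 69.0 80.0 [445. 333.]
L -25 66.0 85.0 [445. 331.]
L -15 62.0 87.0 [446. 330.]
L -5 59.0 87.0 [445. 328.]
L 5 58.0 87.0 [447. 328.]
L 15 59.0 84.0 [447. 328.]
L 25 64.0 82.0 [447. 331.]
L 35 68.0 78.0 [447. 333.]
L 45 73.0 72.0 [445. 335.]
M -45 61.0 58.0 [ 531. -380.]
M -35 59.0 55.0 [ 530. -380.]
M -25 55.0 54.0 [ 530. -379.]
M -15 54.0 56.0 [ 531. -380.]
M -5 54.0 57.0 [ 532. -379.]
M 5 54.0 56.0 [ 532. -379.]
M 15 54.0 56.0 [ 532. -380.]
M 25 57.0 59.0 [ 532. -380.]
M 35 58.0 61.0 [ 531. -380.]
M 45 58.0 61.0 [ 531. -380.]
Ls -45 100.0 75.0 [444. 336.]
Ls -35 92.0 85.0 [445. 336.]
Ls -25 81.0 93.0 [445. 336.]
Ls -15 68.0 100.0 [445. 335.]
Ls -5 62.0 104.0 [445. 334.]
Ls 5 59.0 108.0 [442. 334.]
Ls 15 58.0 110.0 [441. 335.]
Ls 25 60.0 108.0 [441. 335.]
Ls 35 66.0 105.0 [443. 336.]
Ls 45 75.0 100.0 [444. 336.]
```

```bash
cat > plan.py <<'E'
import sys
from h import *
from scipy.spatial.transform import Rotation as Ro
# args: grasp x y z (mm), azimuth of tool y (deg)
x,y,z,a=map(float,sys.argv[1:5]); s=env.state()
R=Ro.from_rotvec(s["tool_rot"]); p=s["position"]
a0=np.degrees(np.arctan2(*R.as_matrix()[1::-1,1]))
while a-a0>180:a-=360
while a-a0<-180:a+=360
yy=np.array([np.cos(np.radians(a)),np.sin(np.radians(a)),0]);zz=np.array([0,0,-1.])
T=Ro.from_matrix(np.c_[np.cross(yy,zz),yy,zz])
d=R.inv().apply(np.array([x,y,z+180])-p*1000)
print("t",round(s["t"],2),"grasp",np.round(p*1000-[0,0,180],1),"y az",round(a0,1),"w",round(s["gripper_width"]*1000,1),"F",np.round(s["contact_force"],1),"q",np.round(s["qpos"],2))
print("shift",np.round(d,1),"turn",np.round((R.inv()*T).as_rotvec(degrees=True),1),"rows",np.linalg.norm(d)/50)
E
python3 plan.py 418 -312 120 -7
```

```text
t 0.1 grasp [ 143.5 -608.2  224.1] y az -76.7 w 93.9 F [0.3 0.2 0.4] q [ 1.3   0.42 -0.01  1.61  0.    1.11 -0.05]
shift [ 335.2 -225.1  104.3] turn [ -0.1  -0.  -69.7] rows 8.339535337882149
```

```bash
python3 -m creep '[[[335,-225,0],[0,0,-70]],[[335,-225,0],[0,0,-70]],[[335,-225,0],[0,0,-70]],[[335,-225,0],[0,0,-70]],[[335,-225,0],[0,0,-70]],[[335,-225,0],[0,0,-70]],[[335,-225,0],[0,0,-70]],[[335,-225,0],[0,0,-70]],[[335,-225,30],[0,0,-70]],[[335,-225,60],[0,0,-70]]]' 0 20; python3 plan.py 418 -312 30 -7
python3 - <<'E'
from h import *
t=cv2.convertScaleAbs(capture("top"),alpha=1.6)[:,:,::-1]; cv2.imwrite("pics/a1.png",np.hstack([crop(t,450,215,50,50,4),crop(capture("side")[:,:,::-1],368,130,50,50,4)]))
E
```

```text
t: 1.1
position: [0.4191, -0.3109, 0.3443]
tool_rot: [2.342, 2.091, 0.001]
contact_force: [0.1, -2.2, -0.5]
gripper_width: 0.0939
t 1.1 grasp [ 419.1 -310.9  164.3] y az -6.5 w 93.9 F [ 0.1 -2.2 -0.5] q [ 0.91  0.33 -0.4   1.92  0.16  0.92  0.33]
shift [ -1.2  -1.1 134.3] turn [0.1 0.  0.5] rows 2.6857175107100404
```

View pics/a1.png

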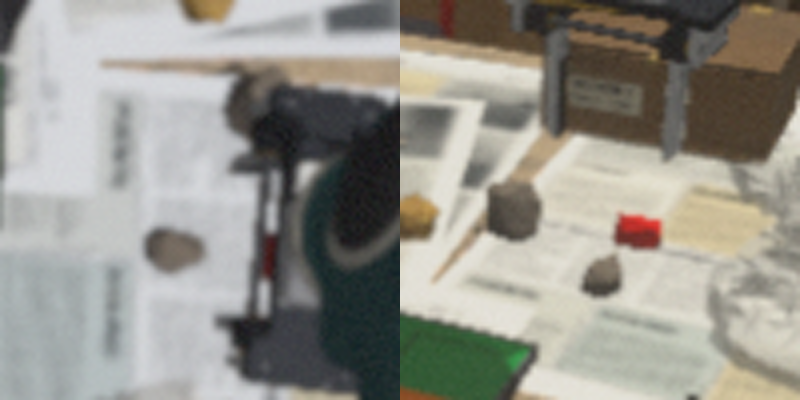

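Run:
```python
from h import *
P=[(.419+.053*.993,-.311-.053*.115,.145),(.419-.053*.993,-.311+.053*.115,.145),(.418,-.312,.0135)]
print((px("top",P)-[400,165])*4, (px("side",P)-[318,80])*4)
```

```text
[[240.08159994 165.33475932]
 [223.71459154 322.31540707]
 [171.42322006 249.06396143]] [[151.40925379 127.22265695]
 [266.42316972 154.67317241]
 [200.88953642 274.61247444]]
```

The red stone sits under the gripper body and the small stone at crop (173,249) in top and (602,275) in side. Both match the projected grasp point, and the fingertips match their projection too. Descending.

```bash
python3 -m creep '[[[-1,-1,45],[0,0,0]],[[-1,-1,80],[0,0,0]],[[-1,-1,105],[0,0,0]],[[-1,-1,120],[0,0,0]],[[-1,-1,130],[0,0,0]],[[-1,-1,134],[0,0,0]],[[-1,-1,134],[0,0,0]]]' 0 20; python3 -m creep '[[[0,0,0],[0,0,0]],[[0,0,0],[0,0,0]],[[0,0,0],[0,0,0]],[[0,0,0],[0,0,0]],[[0,0,0],[0,0,0]],[[0,0,0],[0,0,0]],[[0,0,0],[0,0,0]],[[0,0,0],[0,0,0]]]' 1 20
python3 - <<'E'
from h import *
cv2.imwrite("pics/a2.png",crop(capture("side")[:,:,::-1],368,130,50,50,6))
E
```

```text
t: 1.9
position: [0.417, -0.3134, 0.2111]
tool_rot: [2.348, 2.087, 0.0]
contact_force: [0.7, 0.5, -0.0]
gripper_width: 0.0937
t: 2.7
position: [0.4168, -0.3132, 0.2106]
tool_rot: [-2.348, -2.087, 0.0]
contact_force: [-0.2, 0.4, -0.5]
gripper_width: 0.0335
```

View pics/a2.png

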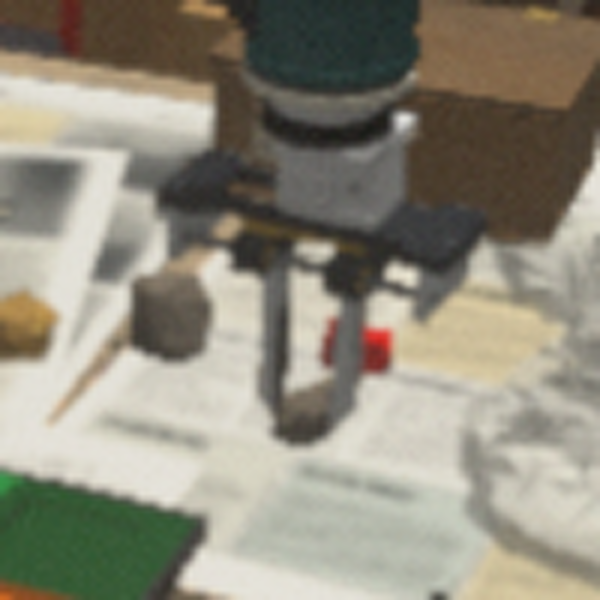

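```bash
python3 -m creep '[[[0,0,-10],[0,0,0]],[[0,0,-30],[0,0,0]],[[0,0,-60],[0,0,0]],[[0,0,-90],[0,0,0]],[[0,0,-110],[0,0,0]],[[0,0,-110],[0,0,0]]]' - 20;  python3 plan.py 499.5 -33.5 140 -91.3
python3 - <<'E'
from h import *
cv2.imwrite("pics/a3.png",crop(capture("side")[:,:,::-1],368,130,50,50,6))
E
```

```text
t: 3.35
position: [0.4173, -0.3134, 0.3237]
tool_rot: [2.345, 2.085, 0.001]
contact_force: [-0.3, -0.1, -1.2]
gripper_width: 0.0316
t 3.35 grasp [ 417.3 -313.4  143.7] y az -6.7 w 31.6 F [-0.3 -0.1 -1.2] q [ 0.92  0.36 -0.4   1.94  0.18  0.88  0.31]
shift [287.6  48.8   3.2] turn [ 0.3 -0.  84.6] rows 5.835382730108787
```

View pics/a3.png

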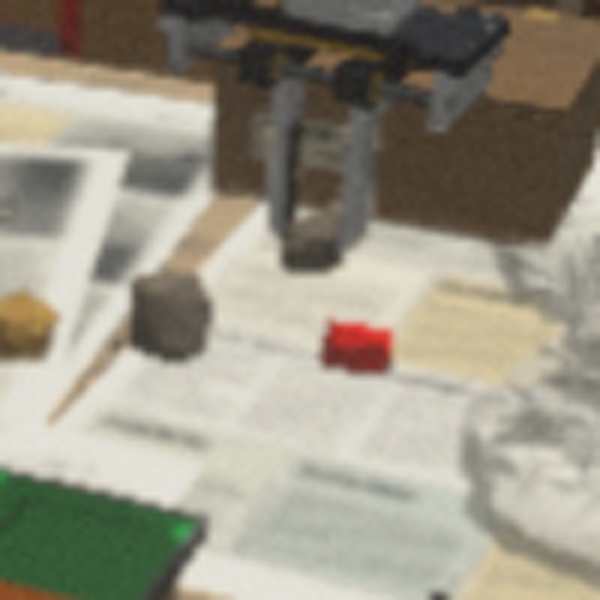

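```bash
python3 -m creep '[[[15,3,0],[0,0,5]],[[45,8,0],[0,0,13]],[[80,14,0],[0,0,21]],[[115,20,0],[0,0,30]],[[150,26,0],[0,0,38]],[[185,32,0],[0,0,47]],[[220,38,0],[0,0,55]],[[255,43,0],[0,0,63]],[[278,47,0],[0,0,72]],[[288,49,0],[0,0,80]]]' - 20; python3 -m creep '[[[0,0,0],[0,0,5]],[[0,0,0],[0,0,5]],[[0,0,0],[0,0,5]]]' - 20; python3 plan.py 499.5 -33.5 42 -91.3
python3 - <<'E'
from h import *
cv2.imwrite("pics/a4.png",np.hstack([crop(capture("side")[:,:,::-1],310,150,50,75,4),crop(cv2.convertScaleAbs(capture("top"),alpha=1.6)[:,:,::-1],350,175,50,75,4)]))
E
```

```text
t: 4.4
position: [0.4993, -0.0303, 0.3197]
tool_rot: [-3.139, -0.103, 0.002]
contact_force: [-0.3, -0.9, -1.4]
gripper_width: 0.0321
t: 4.7
position: [0.499, -0.033, 0.3201]
tool_rot: [3.141, -0.025, -0.002]
contact_force: [0.3, -1.1, -1.0]
gripper_width: 0.0324
t 4.7 grasp [499.  -33.  140.1] y az -90.9 w 32.4 F [ 0.3 -1.1 -1. ] q [ 0.22  0.31 -0.26  1.99  0.11  0.85 -1.68]
shift [ 0.7  0.5 98.1] turn [0.  0.1 0.4] rows 1.9610900858776317
```

View pics/a4.png

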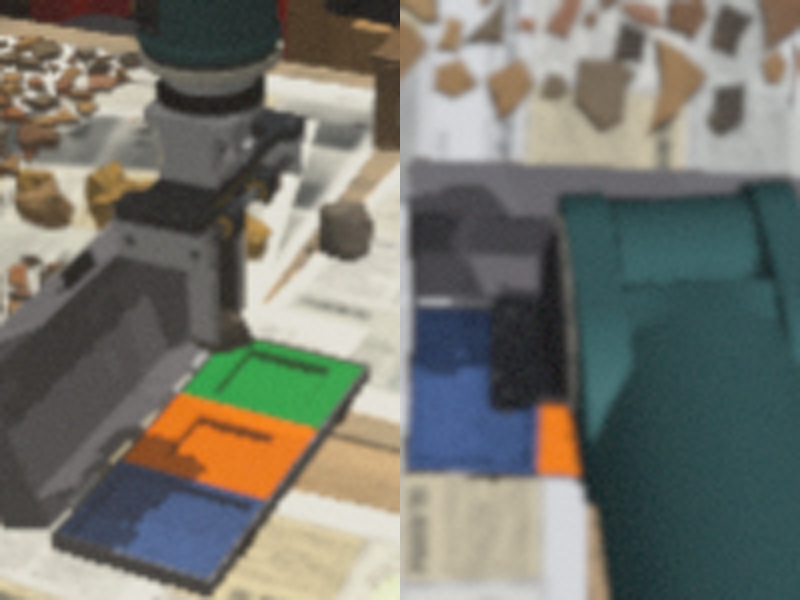

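```bash
python3 -m creep '[[[1,1,20],[0,0,0]],[[1,1,45],[0,0,0]],[[1,1,65],[0,0,0]],[[1,1,80],[0,0,0]],[[1,1,90],[0,0,0]],[[1,1,95],[0,0,0]],[[1,1,97],[0,0,0]],[[1,1,97],[0,0,0]]]' - 20;python3 plan.py 499.5 -33.5 40 -91.3
python3 - <<'E'
from h import *
cv2.imwrite("pics/a5.png",crop(capture("side")[:,:,::-1],315,175,50,50,6))
E
```

```text
t: 5.6
position: [0.5003, -0.034, 0.2239]
tool_rot: [-3.141, 0.029, -0.0]
contact_force: [0.3, -0.3, -1.3]
gripper_width: 0.0324
t 5.6 grasp [500.3 -34.   43.9] y az -91.1 w 32.4 F [ 0.3 -0.3 -1.3] q [ 0.19  0.47 -0.22  2.04  0.17  0.64 -1.73]
shift [-0.8 -0.5  3.9] turn [-0.  -0.   0.2] rows 0.08057186063395944
```

View pics/a5.png

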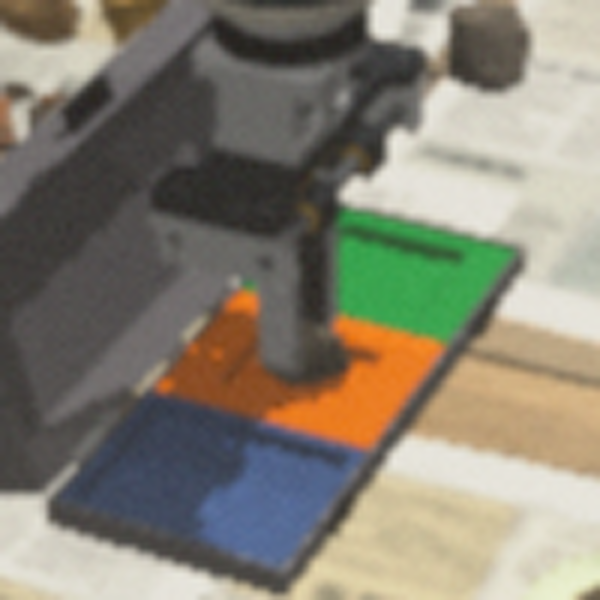

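```bash
python3 -m creep '[[[0,0,1],[0,0,0]],[[0,0,2],[0,0,0]],[[0,0,3],[0,0,0]],[[0,0,4],[0,0,0]],[[0,0,4],[0,0,0]]]' - 20;python3 -m creep '[[[0,0,0],[0,0,0]],[[0,0,0],[0,0,0]],[[0,0,0],[0,0,0]],[[0,0,0],[0,0,0]],[[0,0,-10],[0,0,0]],[[0,0,-40],[0,0,0]],[[0,0,-80],[0,0,0]],[[0,0,-120],[0,0,0]],[[0,0,-130],[0,0,0]]]' 0.36 20
python3 - <<'E'
from h import *
cv2.imwrite("pics/a6.png",crop(capture("side")[:,:,::-1],315,175,50,50,6))
E
python3 plan.py 531 -379 140 0
```

```text
t: 6.15
position: [0.5001, -0.0339, 0.2196]
tool_rot: [-3.141, 0.029, 0.0]
contact_force: [-0.2, -0.3, -0.5]
gripper_width: 0.0318
t: 7.05
position: [0.5008, -0.0338, 0.3543]
tool_rot: [3.141, -0.029, 0.009]
contact_force: [0.2, 0.2, 0.0]
gripper_width: 0.0603
t 7.1 grasp [500.7 -33.9 173.8] y az -91.1 w 60.0 F [2.  0.4 2.7] q [ 0.24  0.27 -0.27  1.96  0.09  0.92 -1.66]
shift [ 36.5 344.5  34.1] turn [  0.3  -0.2 -91.1] rows 6.961920224998128
```

View pics/a6.png

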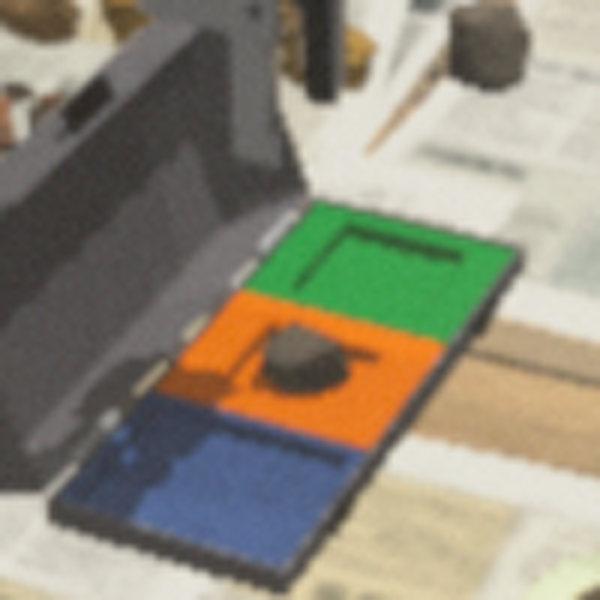

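Small stone sits in the orange recess at crop (305,358). Next the medium one, jaws along world y so no turn is needed.

```bash
python3 -m creep '[[[36,345,0],[0,0,0]],[[36,345,0],[0,0,0]],[[36,345,0],[0,0,0]],[[36,345,0],[0,0,0]],[[36,345,0],[0,0,0]],[[36,345,0],[0,0,0]],[[36,345,0],[0,0,0]],[[36,345,20],[0,0,0]],[[36,345,50],[0,0,0]],[[36,345,50],[0,0,0]]]' 0 20
python3 - <<'E'
from h import *
cv2.imwrite("pics/b1.png",np.hstack([crop(capture("side")[:,:,::-1],345,120,50,50,4),crop(cv2.convertScaleAbs(capture("top"),alpha=1.6)[:,:,::-1],450,190,50,50,4)]))
cv2.imwrite("pics/b2.png",crop(cv2.convertScaleAbs(capture("top"),alpha=1.6)[:,:,::-1],350,190,50,50,5))
E
python3 plan.py 531 -379 30 -91
```

```text
t: 8.1
position: [0.5286, -0.379, 0.2951]
tool_rot: [-3.137, 0.03, 0.009]
contact_force: [-0.7, -0.1, 0.0]
gripper_width: 0.0941
t 8.25 grasp [ 530.  -379.4  120.5] y az -91.0 w 93.7 F [ 0.1 -0.3  0.4] q [ 0.66  0.57 -0.11  1.63  0.08  0.95 -1.07]
shift [ 0.9 -0.4 90.5] turn [ 0. -0. -0.] rows 1.8092796813500092
```

View pics/b1.png

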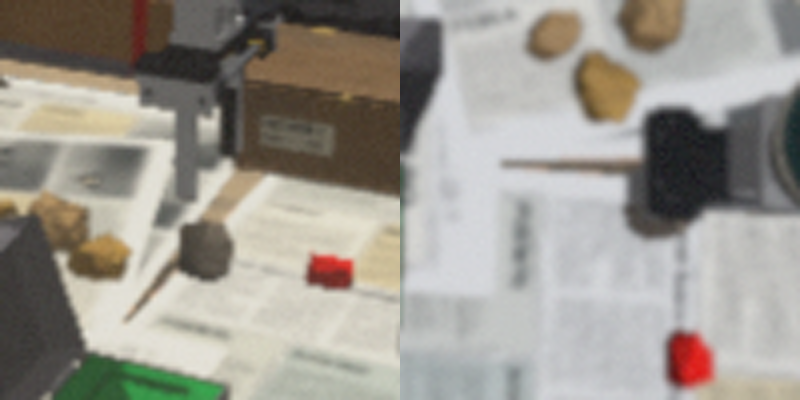

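View pics/b2.png

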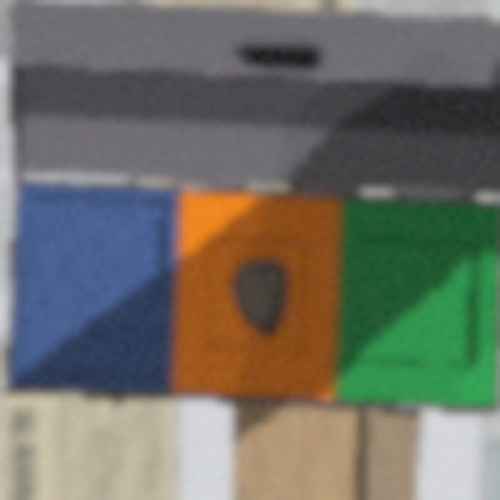

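```bash
python3 -m creep '[[[1,0,30],[0,0,0]],[[1,0,55],[0,0,0]],[[1,0,75],[0,0,0]],[[1,0,85],[0,0,0]],[[1,0,90],[0,0,0]],[[1,0,90],[0,0,0]]]' 0 25; python3 -m creep '[[[0,0,0],[0,0,0]],[[0,0,0],[0,0,0]],[[0,0,0],[0,0,0]],[[0,0,0],[0,0,0]],[[0,0,0],[0,0,0]],[[0,0,0],[0,0,0]],[[0,0,0],[0,0,0]]]' 1 25
python3 - <<'E'
from h import *
cv2.imwrite("pics/b3.png",crop(capture("side")[:,:,::-1],345,120,50,50,6))
E
```

```text
t: 8.85
position: [0.531, -0.3797, 0.2103]
tool_rot: [3.141, -0.029, 0.001]
contact_force: [-0.6, 0.1, 0.7]
gripper_width: 0.0937
t: 9.55
position: [0.5307, -0.3796, 0.2097]
tool_rot: [-3.141, 0.029, -0.0]
contact_force: [-0.4, 0.2, 0.4]
gripper_width: 0.0497
```

View pics/b3.png

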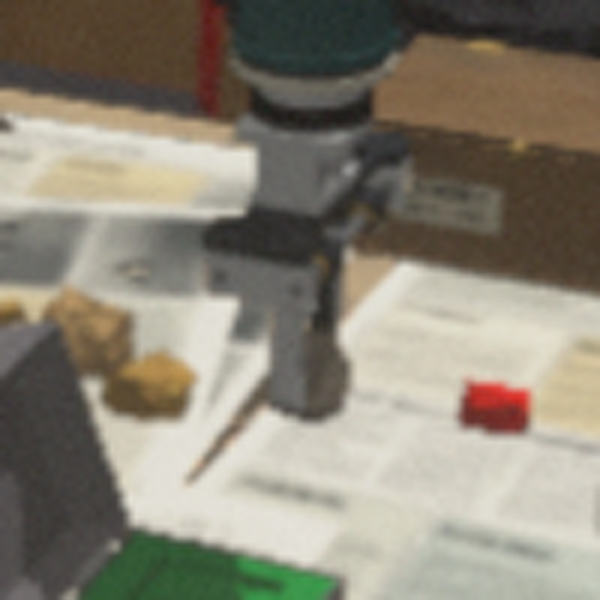

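Gripped at 49.7 mm, which matches the medium's 50 mm side. Lifting.

```bash
python3 -m creep '[[[0,0,-8],[0,0,0]],[[0,0,-25],[0,0,0]],[[0,0,-55],[0,0,0]],[[0,0,-85],[0,0,0]],[[0,0,-105],[0,0,0]],[[0,0,-115],[0,0,0]],[[0,0,-115],[0,0,0]]]' - 25; python3 plan.py 497.5 -131.5 145 -91.3
```

```text
t: 10.3
position: [0.5309, -0.3797, 0.3265]
tool_rot: [3.14, -0.029, 0.003]
contact_force: [0.1, 0.3, -2.3]
gripper_width: 0.0498
t 10.3 grasp [ 530.9 -379.7  146.5] y az -91.1 w 49.8 F [ 0.1  0.3 -2.3] q [ 0.66  0.55 -0.12  1.61  0.07  0.99 -1.07]
shift [ -38.  -247.5    1.1] turn [ 0.1 -0.1  0.2] rows 5.008189900630889
```

```bash
python3 -m creep '[[[-2,-15,0],[0,0,0]],[[-7,-45,0],[0,0,0]],[[-12,-80,0],[0,0,0]],[[-18,-115,0],[0,0,0]],[[-24,-150,0],[0,0,0]],[[-29,-185,0],[0,0,0]],[[-34,-220,0],[0,0,0]],[[-37,-240,0],[0,0,0]],[[-38,-247,0],[0,0,0]],[[-38,-247,0],[0,0,0]]]' - 25; python3 plan.py 497.5 -131.5 40 -91.3
python3 - <<'E'
from h import *
cv2.imwrite("pics/b4.png",crop(capture("side")[:,:,::-1],325,155,50,50,6))
E
```

```text
t: 11.3
position: [0.497, -0.1309, 0.3241]
tool_rot: [-3.141, 0.027, 0.002]
contact_force: [-0.9, -0.5, -3.6]
gripper_width: 0.0496
t 11.3 grasp [ 497.  -130.9  144.1] y az -91.0 w 49.6 F [-0.9 -0.5 -3.6] q [ 0.36  0.33 -0.2   1.96  0.08  0.87 -1.46]
shift [  0.6   0.6 104.1] turn [-0.   0.1  0.3] rows 2.081799052973632
```

View pics/b4.png

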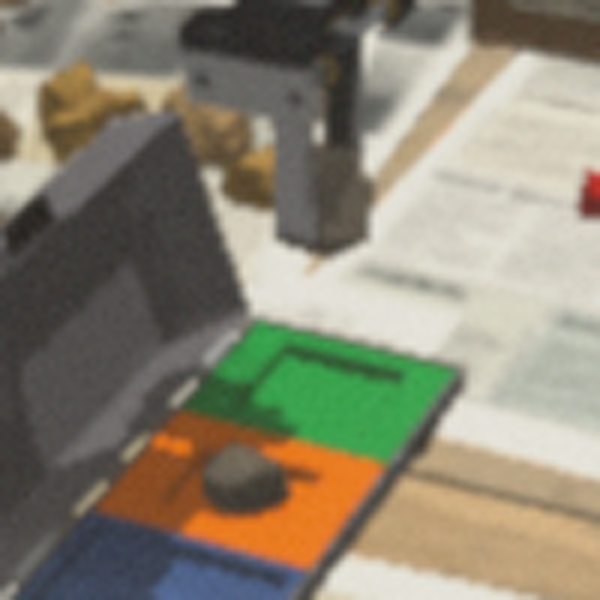

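```bash
python3 -m creep '[[[0,1,25],[0,0,0]],[[0,1,55],[0,0,0]],[[0,1,75],[0,0,0]],[[0,1,88],[0,0,0]],[[0,1,96],[0,0,0]],[[0,1,100],[0,0,0]],[[0,1,102],[0,0,0]],[[0,1,104],[0,0,0]],[[0,1,104],[0,0,0]]]' - 25
python3 - <<'E'
from h import *
cv2.imwrite("pics/b5.png",crop(capture("side")[:,:,::-1],325,155,50,50,6))
E
```

```text
t: 12.25
position: [0.4974, -0.1329, 0.221]
tool_rot: [3.141, -0.029, 0.001]
contact_force: [-0.0, 0.3, -2.6]
gripper_width: 0.0495
```

View pics/b5.png

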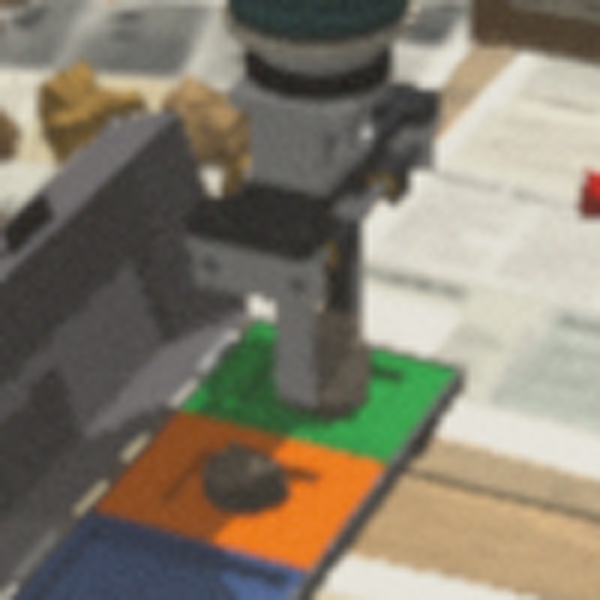

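```bash
python3 -m creep '[[[0,0,1],[0,0,0]],[[0,0,2],[0,0,0]],[[0,0,2],[0,0,0]]]' - 25; python3 -m creep '[[[0,0,0],[0,0,0]],[[0,0,0],[0,0,0]],[[0,0,0],[0,0,0]],[[0,0,0],[0,0,0]],[[0,0,-10],[0,0,0]],[[0,0,-40],[0,0,0]],[[0,0,-80],[0,0,0]],[[0,0,-120],[0,0,0]],[[0,0,-140],[0,0,0]],[[0,0,-140],[0,0,0]]]' 0.24 20
python3 - <<'E'
from h import *
cv2.imwrite("pics/b6.png",crop(capture("side")[:,:,::-1],325,155,50,50,6))
E
python3 plan.py 446 331 160 172
```

```text
t: 12.6
position: [0.4973, -0.1329, 0.2186]
tool_rot: [-3.141, 0.029, 0.0]
contact_force: [0.2, 0.5, -2.8]
gripper_width: 0.0497
t: 13.6
position: [0.4978, -0.1329, 0.3623]
tool_rot: [3.14, -0.029, 0.008]
contact_force: [-0.3, -0.7, 0.1]
gripper_width: 0.0713
t 13.65 grasp [ 497.4 -132.9  180.4] y az -91.1 w 71.5 F [-1.1  0.3 -0.8] q [ 0.38  0.28 -0.2   1.93  0.07  0.94 -1.45]
shift [ -60.1 -462.9   19.8] turn [-0.1 -0.2 96.9] rows 9.344202029979023
```

View pics/b6.png

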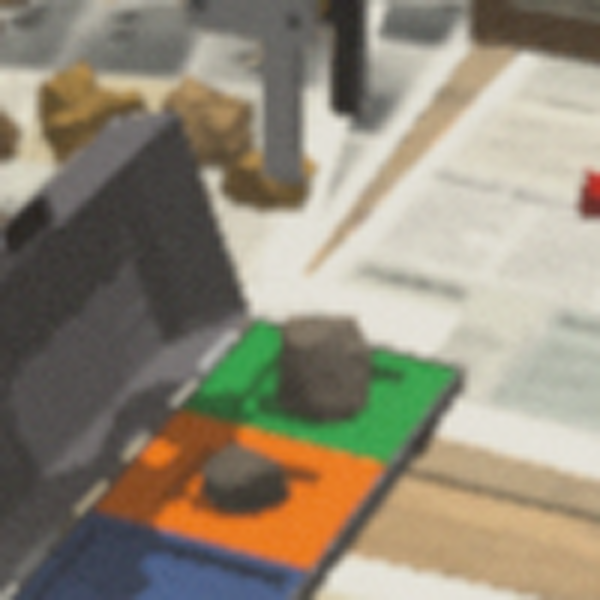

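Medium stands in the green recess at crop (322,365). Now to the large one.

```bash
python3 -m creep '[[[-6,-50,0],[0,0,-8]],[[-12,-100,0],[0,0,-16]],[[-18,-150,0],[0,0,-24]],[[-25,-200,0],[0,0,-32]],[[-32,-250,0],[0,0,-40]],[[-38,-300,0],[0,0,-48]],[[-44,-350,0],[0,0,-56]],[[-50,-400,0],[0,0,-64]],[[-56,-440,0],[0,0,-72]],[[-60,-463,0],[0,0,-80]]]' 0 25; python3 -m creep '[[[0,0,0],[0,0,-3]],[[0,0,20],[0,0,-3]],[[0,0,40],[0,0,-3]],[[0,0,40],[0,0,-3]]]' 0 25
python3 - <<'E'
from h import *
cv2.imwrite("pics/d1.png",np.hstack([crop(capture("side")[:,:,::-1],270,260,50,60,4),crop(cv2.convertScaleAbs(capture("top"),alpha=1.6)[:,:,::-1],230,210,50,60,4)]))
E
python3 plan.py 446 331 30 -8
```

```text
t: 14.65
position: [0.4444, 0.3344, 0.358]
tool_rot: [-2.415, -2.007, 0.001]
contact_force: [-0.0, 0.1, 0.3]
gripper_width: 0.0943
t: 15.05
position: [0.4453, 0.3305, 0.3159]
tool_rot: [-2.371, -2.059, 0.007]
contact_force: [0.7, -0.8, 1.3]
gripper_width: 0.094
t 15.15 grasp [445.8 331.2 138.5] y az -8.1 w 93.8 F [0.2 0.3 0.2] q [-0.19  0.47 -0.64  1.85  0.34  0.94 -1.12]
shift [-1.000e-01  4.000e-01  1.085e+02] turn [-0.1  0.  -0.1] rows 2.1704369747121195
```

View pics/d1.png

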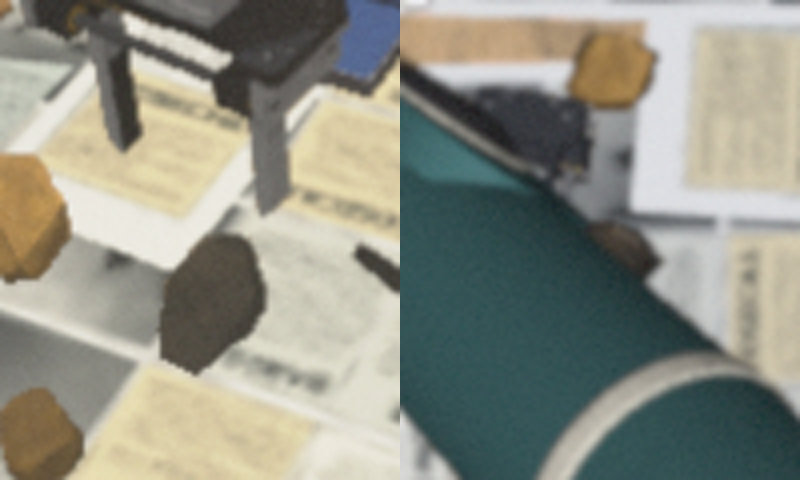

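```bash
python3 -m creep '[[[0,0,40],[0,0,0]],[[0,0,70],[0,0,0]],[[0,0,90],[0,0,0]],[[0,0,102],[0,0,0]],[[0,0,108],[0,0,0]],[[0,0,108],[0,0,0]]]' 0 25; python3 -m creep '[[[0,0,0],[0,0,0]],[[0,0,0],[0,0,0]],[[0,0,0],[0,0,0]],[[0,0,0],[0,0,0]],[[0,0,0],[0,0,0]],[[0,0,0],[0,0,0]]]' 1 25
python3 - <<'E'
from h import *
cv2.imwrite("pics/d2.png",crop(capture("side")[:,:,::-1],270,260,50,50,6))
E
```

```text
t: 15.75
position: [0.4461, 0.3313, 0.211]
tool_rot: [-2.372, -2.06, -0.0]
contact_force: [-0.7, 0.1, 0.7]
gripper_width: 0.0938
t: 16.35
position: [0.4459, 0.3312, 0.2109]
tool_rot: [-2.372, -2.06, -0.0]
contact_force: [-2.9, -0.7, 6.0]
gripper_width: 0.0594
```

View pics/d2.png

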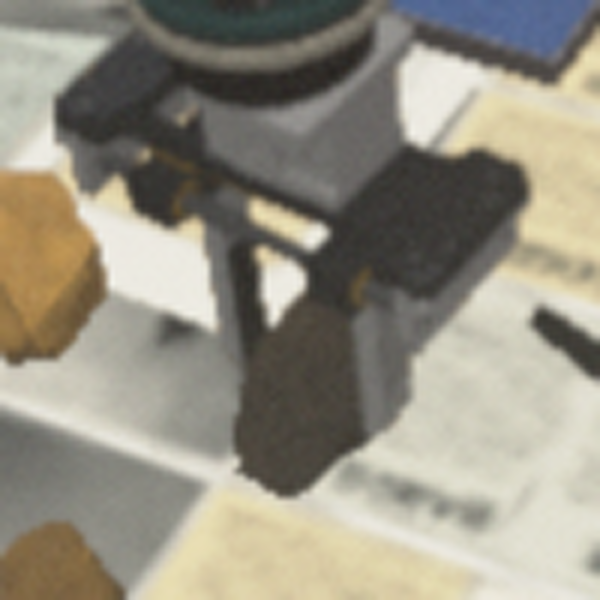

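```bash
python3 -m creep '[[[0,0,0],[0,0,0]],[[0,0,0],[0,0,0]],[[0,0,0],[0,0,0]],[[0,0,-5],[0,0,0]],[[0,0,-15],[0,0,0]],[[0,0,-30],[0,0,0]],[[0,0,-30],[0,0,0]]]' 1 30
python3 - <<'E'
from h import *
cv2.imwrite("pics/d3.png",crop(capture("side")[:,:,::-1],270,260,50,50,6))
E
```

```text
t: 17.1
position: [0.4464, 0.3316, 0.2431]
tool_rot: [2.372, 2.059, 0.005]
contact_force: [0.6, 0.3, -2.4]
gripper_width: 0.0589
```

View pics/d3.png

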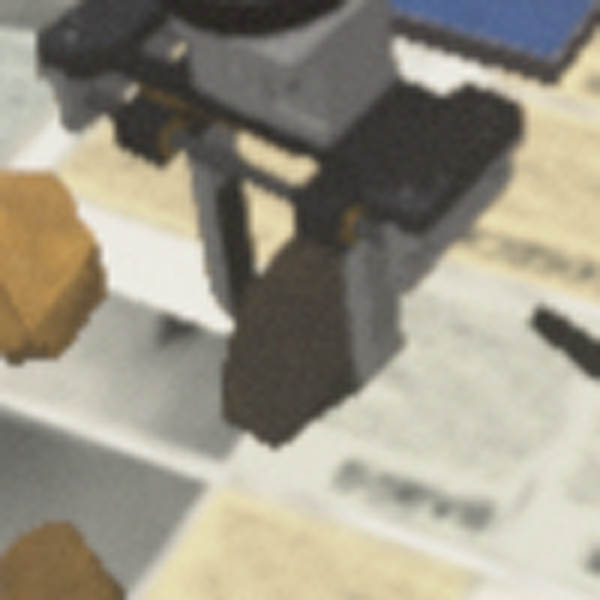

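```bash
python3 -m creep '[[[0,0,-20],[0,0,0]],[[0,0,-50],[0,0,0]],[[0,0,-80],[0,0,0]],[[0,0,-95],[0,0,0]],[[0,0,-95],[0,0,0]]]' - 30; python3 plan.py 502 64.5 155 -91.3
```

```text
t: 17.65
position: [0.4462, 0.3313, 0.337]
tool_rot: [2.372, 2.059, 0.004]
contact_force: [-0.3, -0.2, -2.4]
gripper_width: 0.0591
t 17.65 grasp [446.2 331.3 157. ] y az -8.1 w 59.1 F [-0.3 -0.2 -2.4] q [-0.17  0.45 -0.66  1.84  0.33  0.97 -1.11]
shift [-256.3   92.7    1.8] turn [ 0.  -0.2 83.2] rows 5.450829265986657
```

```bash
python3 -m creep '[[[-13,5,0],[0,0,5]],[[-40,14,0],[0,0,13]],[[-71,26,0],[0,0,21]],[[-102,37,0],[0,0,29]],[[-133,48,0],[0,0,38]],[[-164,60,0],[0,0,46]],[[-195,71,0],[0,0,54]],[[-226,82,0],[0,0,62]],[[-247,90,0],[0,0,71]],[[-256,93,0],[0,0,79]]]' - 30;  python3 -m creep '[[[0,0,0],[0,0,4]],[[0,0,0],[0,0,4]],[[0,0,0],[0,0,4]]]' - 30; python3 plan.py 502 64.5 42 -91.3
python3 - <<'E'
from h import *
cv2.imwrite("pics/d4.png",np.hstack([crop(capture("side")[:,:,::-1],300,165,50,60,4),crop(cv2.convertScaleAbs(capture("top"),alpha=1.6)[:,:,::-1],330,180,50,60,4)]))
E
```

```text
t: 18.65
position: [0.5021, 0.0619, 0.3339]
tool_rot: [3.14, 0.066, -0.003]
contact_force: [0.1, 1.4, -2.6]
gripper_width: 0.0589
t: 18.95
position: [0.5019, 0.0648, 0.3346]
tool_rot: [3.141, -0.025, -0.002]
contact_force: [0.3, -0.0, -2.2]
gripper_width: 0.0587
t 18.95 grasp [501.9  64.8 154.6] y az -90.9 w 58.7 F [ 0.3 -0.  -2.2] q [ 0.07  0.31 -0.3   1.97  0.11  0.89 -1.88]
shift [  0.3   0.2 112.6] turn [0.  0.1 0.4] rows 2.2528146048512316
```

View pics/d4.png

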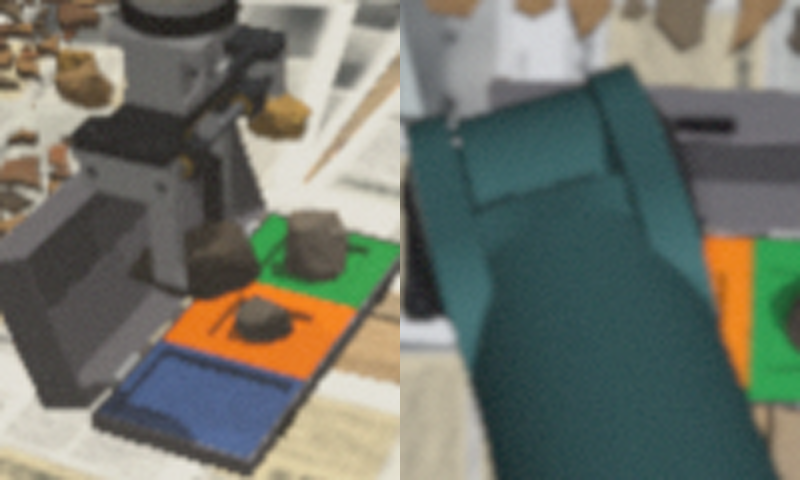

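```bash
python3 -m creep '[[[0,0,25],[0,0,0]],[[0,0,55],[0,0,0]],[[0,0,80],[0,0,0]],[[0,0,95],[0,0,0]],[[0,0,102],[0,0,0]],[[0,0,105],[0,0,0]],[[0,0,105],[0,0,0]]]' - 30
python3 - <<'E'
from h import *
cv2.imwrite("pics/d5.png",crop(capture("side")[:,:,::-1],303,185,50,50,6))
E
```

```text
t: 19.75
position: [0.5022, 0.0647, 0.2309]
tool_rot: [-3.141, 0.028, -0.0]
contact_force: [0.2, 0.1, -1.9]
gripper_width: 0.0592
```

View pics/d5.png

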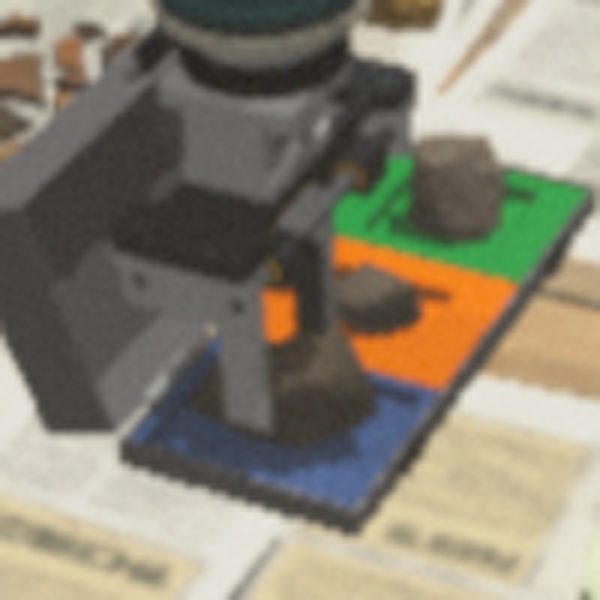

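```bash
python3 -m creep '[[[0,0,2],[0,0,0]],[[0,0,5],[0,0,0]],[[0,0,8],[0,0,0]],[[0,0,10],[0,0,0]],[[0,0,11],[0,0,0]],[[0,0,11],[0,0,0]]]' - 30
python3 - <<'E'
from h import *
cv2.imwrite("pics/d6.png",crop(capture("side")[:,:,::-1],303,185,50,50,6))
E
```

```text
t: 20.4
position: [0.5021, 0.0646, 0.2195]
tool_rot: [-3.141, 0.029, 0.0]
contact_force: [0.8, 0.7, -2.0]
gripper_width: 0.0589
```

View pics/d6.png

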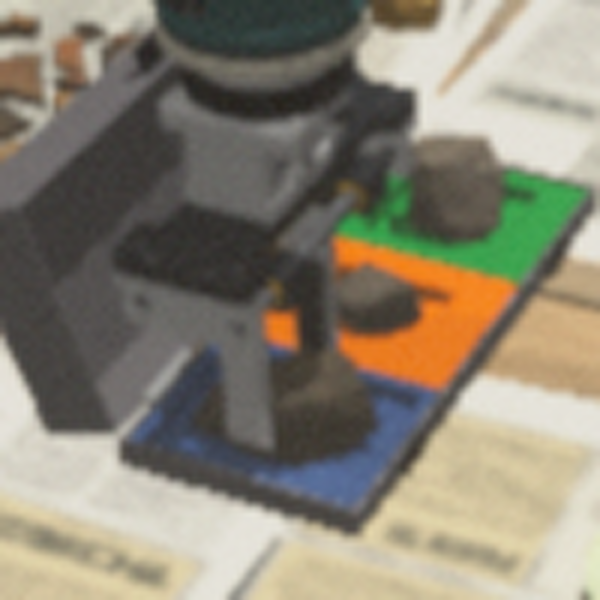

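```bash
python3 -m creep '[[[0,0,1],[0,0,0]],[[0,0,1],[0,0,0]]]' - 30; python3 -m creep '[[[0,0,0],[0,0,0]],[[0,0,0],[0,0,0]],[[0,0,0],[0,0,0]],[[0,0,0],[0,0,0]],[[0,0,-10],[0,0,0]],[[0,0,-40],[0,0,0]],[[0,0,-80],[0,0,0]],[[0,0,-120],[0,0,0]],[[0,0,-160],[0,0,0]],[[0,0,-170],[0,0,0]]]' 0.16 20
python3 - <<'E'
from h import *
cv2.imwrite("pics/d7.png",crop(capture("side")[:,:,::-1],303,185,50,50,6))
E
python3 plan.py 480 250 250 -91
```

```text
t: 20.65
position: [0.5022, 0.0647, 0.2189]
tool_rot: [-3.141, 0.029, -0.0]
contact_force: [-0.8, -0.1, 2.8]
gripper_width: 0.059
t: 21.65
position: [0.5025, 0.0649, 0.3934]
tool_rot: [-3.141, 0.029, -0.009]
contact_force: [-0.1, -0.2, 0.3]
gripper_width: 0.0789
t 21.7 grasp [502.5  64.8 212.8] y az -91.1 w 79.3 F [1.  0.3 2.1] q [ 0.08  0.23 -0.31  1.91  0.08  1.01 -1.86]
shift [ -25.7 -184.8  -37.2] turn [-0.  -0.3 -0.1] rows 3.8047788611127396
```

View pics/d7.png

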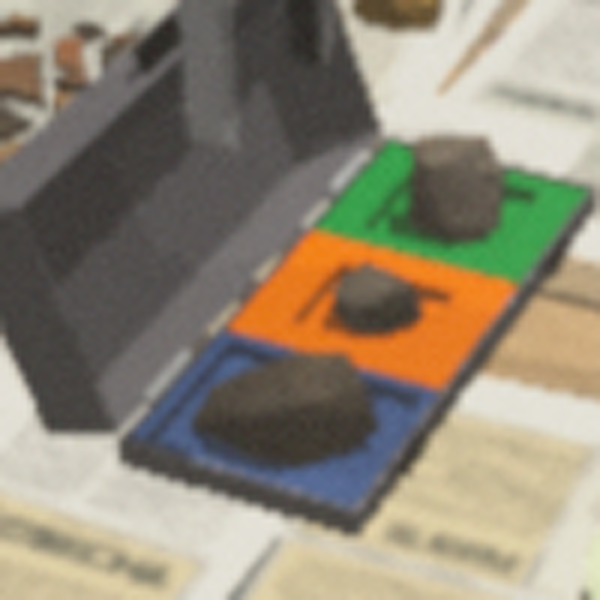

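```bash
python3 -m creep '[[[-26,-185,-37],[0,0,0]],[[-26,-185,-37],[0,0,0]],[[-26,-185,-37],[0,0,0]],[[-26,-185,-37],[0,0,0]],[[-26,-185,-37],[0,0,0]]]' 1 20
python3 - <<'E'
from h import *
t=capture("top")[:,:,::-1]
cv2.imwrite("pics/e1.png",np.hstack([crop(cv2.convertScaleAbs(t,alpha=1.6),355,185,60,60,5)]))
E
python3 plan.py 720 -34 250 -91
```

```text
t: 22.2
position: [0.4778, 0.2552, 0.4258]
tool_rot: [-3.139, 0.018, 0.001]
contact_force: [0.5, -0.7, -0.9]
gripper_width: 0.0421
t 22.25 grasp [478.6 252.4 245.1] y az -90.8 w 38.3 F [-0.3 -0.4 -0.6] q [-0.19  0.27 -0.42  1.79  0.12  1.11 -2.24]
shift [245.4 282.9  -5.3] turn [-0.   0.1  0.2] rows 7.491026060576414
```

View pics/e1.png

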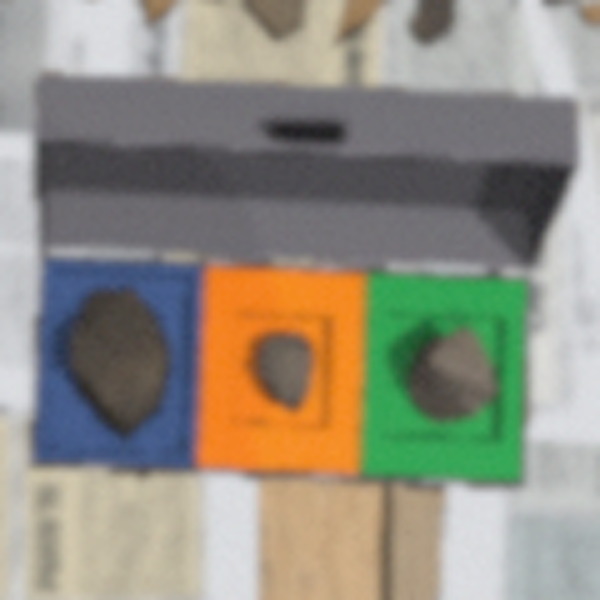

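Run:
```python
from h import *
print(w("top",[(356,151)],.15)*1000, w("top",[(356,140.8)],.127)*1000, w("top",[(303,140),(410,144.5)],.127)*1000)
```

```text
[[615.53049704 -34.46259882 150.        ]] [[649.38212605 -36.26044664 127.        ]] [[ 648.87575796  110.01604831  127.        ]
 [ 642.23368875 -186.04732204  127.        ]]
```

All three stones lie inside their recesses: blue at crop (120,360), orange at (285,368), green at (452,372). The lid edge measures (649,-36) mm, as the model predicts. Going behind the lid.

```bash
python3 -m creep '[[[245,283,-5],[0,0,0]],[[245,283,-5],[0,0,0]],[[245,283,-5],[0,0,0]],[[245,283,-5],[0,0,0]],[[245,283,-5],[0,0,0]],[[245,283,-5],[0,0,0]],[[245,283,-5],[0,0,0]],[[245,283,-5],[0,0,0]],[[245,283,-5],[0,0,0]],[[245,283,-5],[0,0,0]]]' 1 20
python3 - <<'E'
from h import *
cv2.imwrite("pics/e2.png",crop(capture("side")[:,:,::-1],270,160,80,75,5))
E
python3 plan.py 720 -34 132 -91
```

```text
t: 23.25
position: [0.719, -0.0386, 0.4292]
tool_rot: [-3.141, 0.032, 0.003]
contact_force: [-0.2, 0.1, 0.5]
gripper_width: 0.0007
t 23.3 grasp [718.8 -37.6 249.8] y az -91.1 w 0.3 F [-0.2  0.5  0.3] q [ 0.17  0.59 -0.26  1.3   0.15  1.27 -1.68]
shift [  1.3  -3.6 117.8] turn [-0.   0.1 -0.1] rows 2.3564413546509972
```

View pics/e2.png

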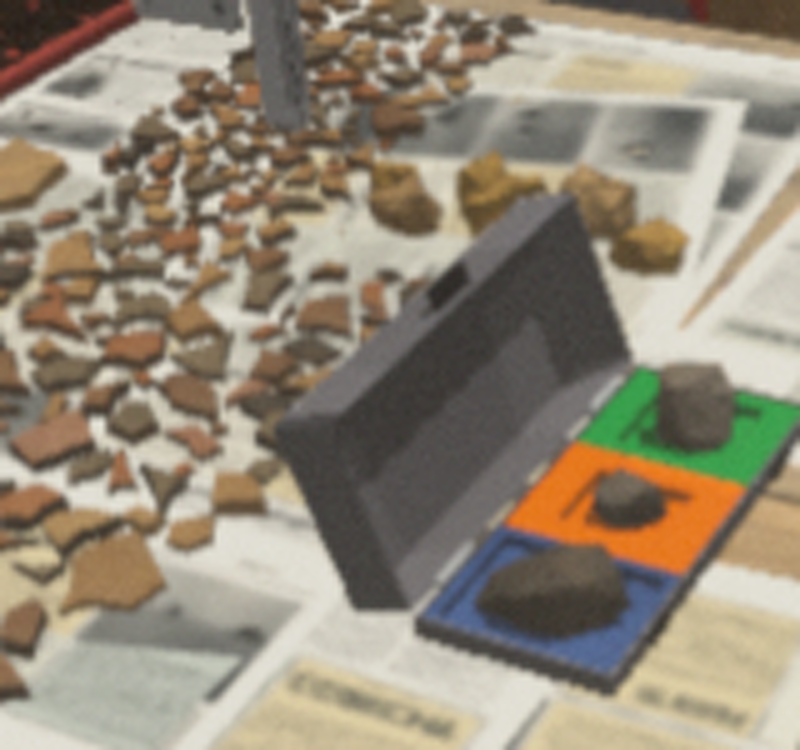

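```bash
python3 -m creep '[[[0,-3,40],[0,0,0]],[[0,-3,80],[0,0,0]],[[0,-3,110],[0,0,0]],[[0,-3,126],[0,0,0]],[[0,-3,130],[0,0,0]],[[0,-3,130],[0,0,0]]]' 1 20;  python3 -m creep '[[[-30,0,0],[0,0,0]],[[-50,0,0],[0,0,0]],[[-65,0,0],[0,0,0]],[[-80,0,0],[0,0,0]],[[-95,0,0],[0,0,0]],[[-105,0,0],[0,0,0]],[[-105,0,0],[0,0,0]]]' 1 20
python3 - <<'E'
from h import *
cv2.imwrite("pics/e3.png",crop(capture("side")[:,:,::-1],290,165,60,60,5))
E
```

```text
t: 23.9
position: [0.7194, -0.0341, 0.3014]
tool_rot: [-3.141, 0.029, -0.001]
contact_force: [0.1, -0.9, 1.2]
gripper_width: 0.0005
t: 24.6
position: [0.614, -0.0324, 0.3022]
tool_rot: [3.141, -0.029, 0.003]
contact_force: [0.4, 0.6, -0.2]
gripper_width: 0.0003
```

View pics/e3.png

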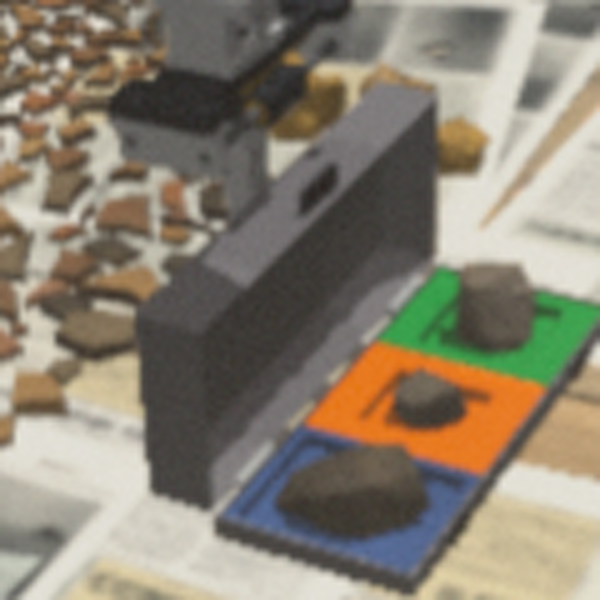

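```bash
python3 -m creep '[[[-10,0,0],[0,0,0]],[[-20,0,0],[0,0,0]],[[-30,0,0],[0,0,0]],[[-40,0,0],[0,0,0]],[[-50,0,0],[0,0,0]],[[-60,0,0],[0,0,0]],[[-68,0,0],[0,0,0]],[[-72,0,0],[0,0,0]],[[-72,0,0],[0,0,0]]]' 1 20
python3 - <<'E'
from h import *
cv2.imwrite("pics/e4.png",crop(capture("side")[:,:,::-1],290,165,60,60,5))
E
```

```text
t: 25.55
position: [0.5419, -0.0312, 0.3007]
tool_rot: [3.141, -0.029, -0.0]
contact_force: [0.0, 0.5, -0.2]
gripper_width: 0.0002
```

View pics/e4.png

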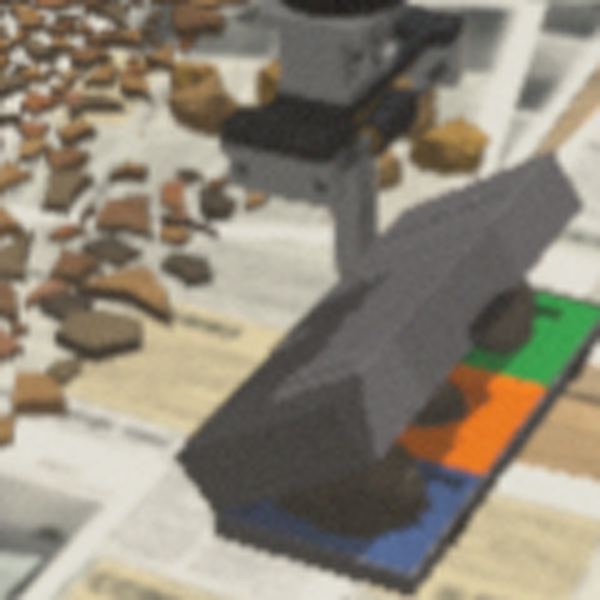

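The lid is past about 0.9 rad and leaning over the case. I rise clear and let it sink.

```bash
python3 -m creep '[[[0,0,-10],[0,0,0]],[[0,0,-40],[0,0,0]],[[0,0,-80],[0,0,0]],[[0,0,-120],[0,0,0]],[[0,0,-150],[0,0,0]],[[0,0,-150],[0,0,0]],[[0,0,-150],[0,0,0]],[[0,0,-150],[0,0,0]],[[0,0,-150],[0,0,0]],[[0,0,-150],[0,0,0]]]' 1 20
python3 -m creep '[[[0,-50,0],[0,0,0]],[[0,-100,0],[0,0,0]],[[0,-150,0],[0,0,0]],[[0,-200,0],[0,0,0]],[[0,-250,0],[0,0,0]],[[0,-250,0],[0,0,0]],[[0,-250,0],[0,0,0]],[[0,-250,0],[0,0,0]],[[0,-250,0],[0,0,0]],[[0,-250,0],[0,0,0]]]' 1 20
python3 - <<'E'
from h import *
cv2.imwrite("pics/f1.png",crop(capture("side")[:,:,::-1],290,165,60,60,5)); t=capture("top")[:,:,::-1]
cv2.imwrite("pics/f2.png",cv2.convertScaleAbs(t,alpha=1.6))
E
```

```text
t: 26.6
position: [0.5423, -0.0312, 0.4499]
tool_rot: [-3.141, 0.029, 0.002]
contact_force: [0.6, -0.0, -1.1]
gripper_width: 0.0008
t: 27.6
position: [0.5472, 0.2178, 0.4507]
tool_rot: [3.141, -0.032, 0.0]
contact_force: [1.1, 0.5, -0.1]
gripper_width: 0.0006
```

View pics/f1.png

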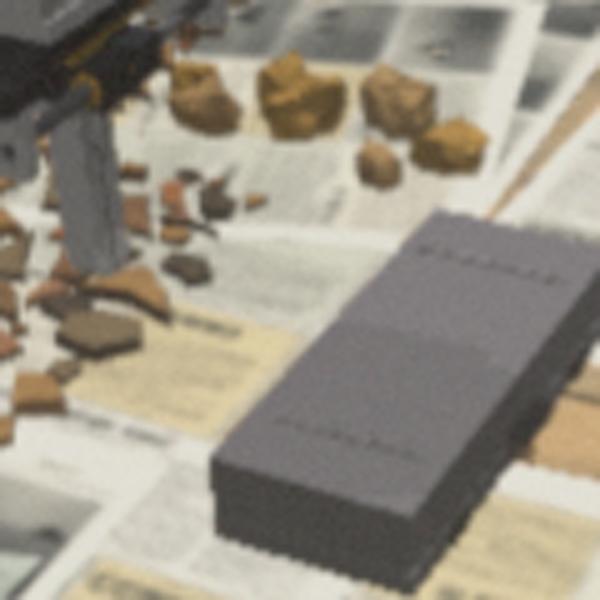

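View pics/f2.png

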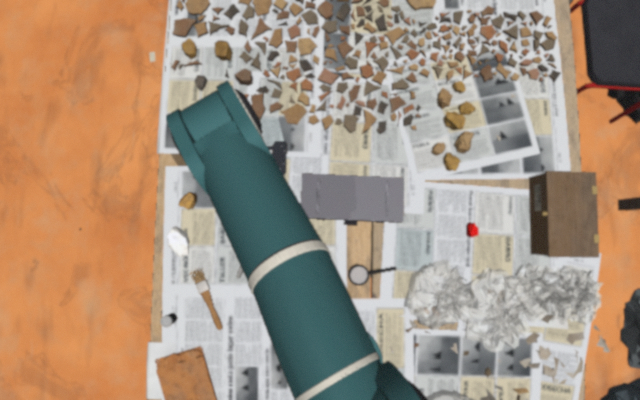

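Run:
```python
from h import *
c,s=np.cos(-.0226),np.sin(-.0226)
for z in(.062,.075):
  P=[(.4995+a*c-b*s,-.0335+a*s+b*c,z) for a,b in((-.065,.15),(.065,.15),(-.065,-.15),(.065,-.15))]
  print((px("side",P)-[230,105])*5)
img=capture("side")[:,:,::-1]; cv2.imwrite("pics/g1.png",img)
a=cv2.imread("pics/side0.png")
cv2.imwrite("pics/g2.png",np.hstack([crop(a,245,270,50,60,4),crop(img,245,270,50,60,4)]))
c=crop(img,335,205,60,40,6);cv2.imwrite("pics/g3.png",c)
```

```text
[[409.38548449 514.46833991]
 [204.41831626 454.48602198]
 [612.56333002 246.26277219]
 [433.01038883 205.09834751]]
[[408.69526385 495.96341094]
 [202.32552167 436.33943293]
 [613.20890319 229.20571619]
 [432.59315778 188.39970629]]
```

View pics/g2.png

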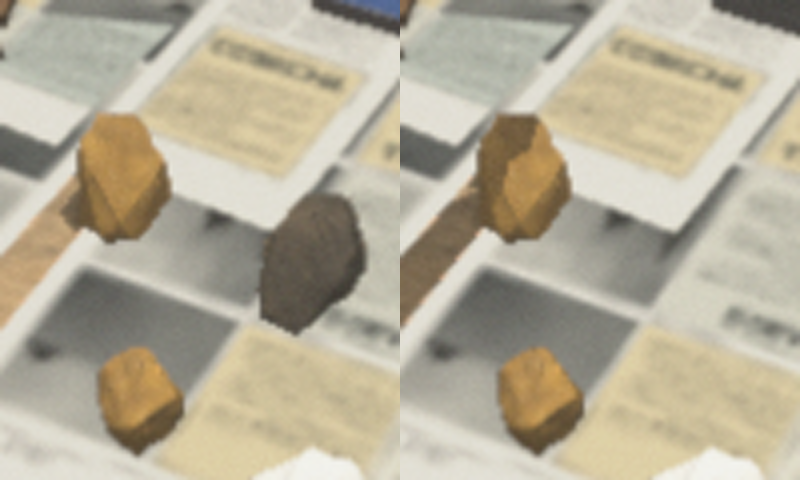

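View pics/g3.png

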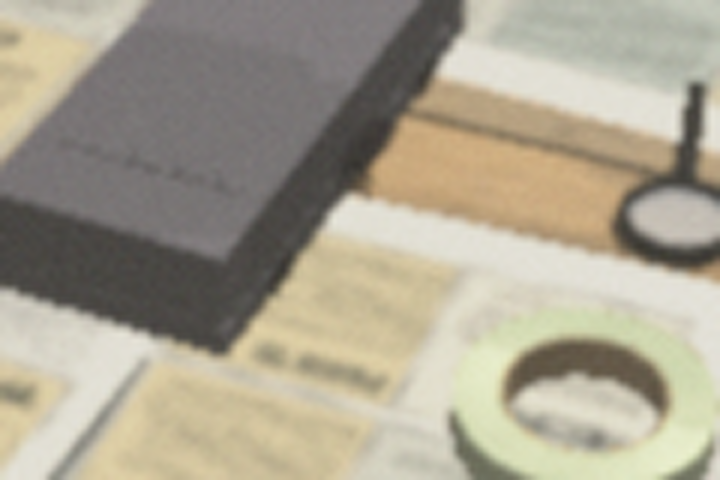

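Both ochre lumps are in the same pixels as before. The lid's near corner at crop (412,515) matches the predicted shut height of 62 mm (409,514). Handing in.

```bash
python3 -c "
from station import workorder; print(workorder.close_job())"
```

```text
the job is handed in; nothing more can be done
None
```

All three stones are packed: the small one in the orange recess, the middle one in the green and the largest in the blue. I then pushed the lid from behind past its tipping point, and it sank shut. I handed the job in at about 28 s.

- **Stones:** before closing, the top view and the side view both showed each stone inside its recess. The large stone and the small one had their long sides along the case's x.
- **Lid:** the shut lid's front near corner appears within about a pixel of where a 62 mm high top should be. Its rear near corner is about 2 to 3 pixels off, within my error for the case's position. I did not measure the front gap or the lip separately.
- **Yellow lumps:** both are at the same pixels as in the first picture.
- **Forces:** the highest wrist force I saw, about 6 N, was while gripping the large stone.
- **Large stone's angle:** the top and side views disagreed on its angle by about 20° before I grasped it. I went with the top view, and the grip and fit were fine.

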